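Clamp the heel press, start it and hang up the tack pails

ROBOT

A 6-joint arm with a two-finger parallel gripper is mounted at the origin on the work surface. World frame = base frame: x ahead of the robot, y to its left, z up, the work surface at z = 0. Lengths are in m, angles in rad, forces in N, time in s.
With the tool pointing down it reaches from about 0.3 to 1 m from the base axis. Payload 5.1 kg.
Tool frame: the origin (TCP) lies midway between the tips of the shut fingers; the grasp point (between the pads) lies 19 mm behind it; z points along the fingers, y is the line along which they close (so a half turn about z gives the same grasp; the last joint's range is limited). The gripper opens to 95 mm and grips with 3 to 60 N. Pads are 20 mm wide; open, the fingers measure 119 mm over their backs; the gripper's body (75 mm by 180 mm) begins 59 mm behind the grasp point.
Start: joints at [1.065, 0.124, 1.65, -0, 1.367, -0.083], TCP at [0.267, 0.593, 0.215] pointing down, gripper open.
Joint ranges: [-2.61, 2.61], [-1.02, 2.33], [0.03, 2.71], [-1.35, 4.49], [0.32, 2.68], [-2.91, 2.91]. Speed limits (rad/s): [2.57, 2.57, 3.14, 3.14, 3.14, 3.14].

INTERFACE

Orientations are given as a 3x3 rotation matrix whose columns are the frame's x, y, z axes.
In Python, from workcell import manip, eoat, kin, sense, eyes, job, finder gives the robot as it stands. Calls block until the motion is done:
- manip.movep(position, orientation): joint-space move of the TCP to a pose.
- manip.move_l(position, rot=None, velocity=0.15): straight line of the TCP; rot=None keeps the orientation; velocity is the mean speed in m/s.
- manip.move_j(angles): joint-space move.
- eoat.release() and eoat.clamp(force=None): open the fingers fully, or close them until they stop; force is the grip in N (None keeps the last).
- manip.dwell(seconds).
- kin.solve_ik(position, orientation): joint angles nearest the present ones, or None.
- sense(): the state.
- eyes.get_image(name): name is "scene" or "top"; returns a dict with "image" (384x512x3 uint8, red, green, blue), "range_z" (384x512 float32, m along the optical axis (not along the pixel's ray), 0 where there is no reading), "fx", "fy", "cx", "cy" (pixels), "D" ([k1, k2, p1, p2, k3] as OpenCV has them; the pictures are not rectified), "origin" and "attitude" of the camera in the world. Camera axes: x right, y down, z forward; pixel columns grow to the right and rows downward; lengths in m; the calibration is good to about 2 mm. A picture is of the moment at which its call begins.
A pose or a line that the arm cannot do raises manip.IKError and nothing moves.
- job.sign_off(): hands the job in; it is judged then, once.
Trained networks look in a picture, given as the dict that the camera call returned (one of the last four; its "shot" number tells which), for a name from the list of things; names that differ only in an ending like _2 or _b are one class to them, and where a whole thing is asked for, a point or a joint stands for the part that bears it (a point fixed in the world has none). Each returns a list of dicts, best first, with "score" (0 to 1); they miss things now and then, are a little off and sometimes report something else, mostly with a low value. They report only what shows in the picture. A call takes as long as a camera call.
- finder.look_for(label, picture): "extent" ([left, top, width, height] in pixels, round what is visible of it).
- finder.masks_of(label, picture): "pixels" (384x512 bool, what is visible of it) and "extent" ([left, top, width, height] in pixels, round what is visible of it).
The state is a dict: "clock": time; "joint_positions": joint angles; "qd": joint speeds; "tau": joint torques, N m; "tcp_pos": TCP position; "tcp_rot": TCP orientation; "contact_force": force on the tool from outside, world axes, zero at the start; "moment": the same for the moment, N m; "width": opening from 0.0 (shut) to 1.0 (fully open); "grip_force": force on a finger pad.
Only numpy, scipy, OpenCV 4.12 (cv2) and the standard library are available. Lean on these libraries where they do the work, as an engineer would, in place of code of your own. Each camera call takes 0.05 s, during which the arm holds its last target. There are 200 camera calls.

TASK

The freshly glued heels lie in the press: tighten its four wing knobs clockwise in star order - near left, far right, near right, far left as the robot sees them - in two passes, first each about halfway, then in the same order each fully home. Only then pull the starter knob on the grey box fully out for a second and let it spring back. Clear the bench of the tack pails as well, at any time: hang every one by its handle on the rack, one to a hook, and leave the jar, the tin and the spare rubber heel where they are.

Things in the scene. Friction and masses are not known exactly. Their poses are not given: they have to be found in the camera images.
- press: Heel press, fixed: a green bed 210 x 190 mm and above it an aluminium clamping plate 190 x 170 mm, its top 52 mm above the bench. Origin: middle of the underside; x away from the robot, y to the left, z up. Four black wing knobs stand on the plate at x = -66 (near) or +66 (far) mm, y = +58 (left) or -58 (right) mm.
- pull_grip (a point): The round black pull knob in the middle of the top of the starter box (fixed, grey, 110 x 85 mm, 55 mm high). This point: middle of the knob's head (on its axis, 82 mm above the bench at rest). The head is 32 mm across and 20 mm high (10 mm above and below this point), on a 14 mm stem; 17 mm of free room between head and box top.
- pull (a joint): Pull of the starter knob in m: 0 at rest, up to 0.014 fully out, straight up. It is on when pulled out; a spring (about 2 N at rest, 7 N fully out) takes it back by itself when let go.
- rack: Hook rack, fixed: wooden foot 140 x 320 x 10 mm, two posts at y = +-145 mm, between them a bar along y with its front face at x = +23 mm and its top 190 mm above the bench. Three steel hooks in a row, 95 mm apart, point along the rack's -x (towards the robot). Origin: on the bench, middle of the row, 20 mm behind (+x) the middle of the foot.
- hook0 (a point): Resting place on hook 0 (left of the row, rack y = +95 mm): top of its flat level prong (steel strip 14 mm wide, 6 mm thick), 178 mm above the bench; axes as the rack's, the prong runs along x. The bar is 45 mm behind (+x). The upturned tip spans 28 to 34 mm in front (-x), its top 17 mm higher than this point. A strap stays where it is put; a knocked pail swings to rest in a few seconds.
- hook1 (a point): Resting place on hook 1 (middle of the row, rack y = 0 mm): top of its flat level prong (steel strip 14 mm wide, 6 mm thick), 178 mm above the bench; axes as the rack's, the prong runs along x. The bar is 45 mm behind (+x). The upturned tip spans 28 to 34 mm in front (-x), its top 17 mm higher than this point. A strap stays where it is put; a knocked pail swings to rest in a few seconds.
- hook2 (a point): Resting place on hook 2 (right of the row, rack y = -95 mm): top of its flat level prong (steel strip 14 mm wide, 6 mm thick), 178 mm above the bench; axes as the rack's, the prong runs along x. The bar is 45 mm behind (+x). The upturned tip spans 28 to 34 mm in front (-x), its top 17 mm higher than this point. A strap stays where it is put; a knocked pail swings to rest in a few seconds.
- knob_nl (a joint): Turn of the near left wing knob in rad, clockwise seen from above is positive: 0 fully loose, 2.6 fully home (hard stop), halfway 1.3; it starts between 0 and 0.35. It stays where it is left; it takes about 0.1 N m.
- knob_nl_grip (a point): Grip point of the near left wing knob, on its axis 86 mm above the bench, 9 mm below its top. The wing is a bar 50 mm long, 12 mm thick, 30 mm high (its lower edge 21 mm below this point, on a round hub 26 mm across, 10 mm high); this point's x axis runs along the bar (along the press's x when the joint is 0) and turns with it.
- knob_fr (a joint): Turn of the far right wing knob in rad, clockwise seen from above is positive: 0 fully loose, 2.6 fully home (hard stop), halfway 1.3; it starts between 0 and 0.35. It stays where it is left; it takes about 0.1 N m.
- knob_fr_grip (a point): Grip point of the far right wing knob, on its axis 86 mm above the bench, 9 mm below its top. The wing is a bar 50 mm long, 12 mm thick, 30 mm high (its lower edge 21 mm below this point, on a round hub 26 mm across, 10 mm high); this point's x axis runs along the bar (along the press's x when the joint is 0) and turns with it.
- knob_nr (a joint): Turn of the near right wing knob in rad, clockwise seen from above is positive: 0 fully loose, 2.6 fully home (hard stop), halfway 1.3; it starts between 0 and 0.35. It stays where it is left; it takes about 0.1 N m.
- knob_nr_grip (a point): Grip point of the near right wing knob, on its axis 86 mm above the bench, 9 mm below its top. The wing is a bar 50 mm long, 12 mm thick, 30 mm high (its lower edge 21 mm below this point, on a round hub 26 mm across, 10 mm high); this point's x axis runs along the bar (along the press's x when the joint is 0) and turns with it.
- knob_fl (a joint): Turn of the far left wing knob in rad, clockwise seen from above is positive: 0 fully loose, 2.6 fully home (hard stop), halfway 1.3; it starts between 0 and 0.35. It stays where it is left; it takes about 0.1 N m.
- knob_fl_grip (a point): Grip point of the far left wing knob, on its axis 86 mm above the bench, 9 mm below its top. The wing is a bar 50 mm long, 12 mm thick, 30 mm high (its lower edge 21 mm below this point, on a round hub 26 mm across, 10 mm high); this point's x axis runs along the bar (along the press's x when the joint is 0) and turns with it.
- pail0: Tack pail 0 (may be absent), loose, about 0.12 kg: open steel pail 70 mm across, 45 mm high. Origin: middle of the underside, z up. Rigid upright handle over its mouth: an arch in the pail's yz plane of 10 mm wide, 4 mm thick strap, outside width 47 mm, top 119 mm above the underside; its opening is 39 mm wide (y) and 65 mm high.
- pail0_loop (a point): Underside of the top strap of pail 0's handle, in the middle (115 mm above the pail's underside): the point that rests on a hook. Axes as the pail's.
- pail1: Tack pail 1 (may be absent), loose, about 0.12 kg: open steel pail 70 mm across, 45 mm high. Origin: middle of the underside, z up. Rigid upright handle over its mouth: an arch in the pail's yz plane of 10 mm wide, 4 mm thick strap, outside width 47 mm, top 119 mm above the underside; its opening is 39 mm wide (y) and 65 mm high.
- pail1_loop (a point): Underside of the top strap of pail 1's handle, in the middle (115 mm above the pail's underside): the point that rests on a hook. Axes as the pail's.
- pail2: Tack pail 2 (may be absent), loose, about 0.12 kg: open steel pail 70 mm across, 45 mm high. Origin: middle of the underside, z up. Rigid upright handle over its mouth: an arch in the pail's yz plane of 10 mm wide, 4 mm thick strap, outside width 47 mm, top 119 mm above the underside; its opening is 39 mm wide (y) and 65 mm high.
- pail2_loop (a point): Underside of the top strap of pail 2's handle, in the middle (115 mm above the pail's underside): the point that rests on a hook. Axes as the pail's.
- glue_jar: Bystander: glass glue jar, 60 mm across, 85 mm high, loose. Origin: middle of the underside.
- heel: Bystander: spare black rubber heel, a block 60 x 66 mm, 24 mm high, loose. Origin: middle of the underside.
- dye_tin: Bystander: metal tin, 66 mm across, 60 mm high, loose. Origin: middle of the underside.

How it is judged:
On the way, in this order (a step that is already met when the one before it is completed fails the run):
1. first pass: the near left knob is turned about halfway (value of joint knob_nl above 1 rad), for 0.1 s.
2. first pass: the far right knob is turned about halfway (value of joint knob_fr above 1 rad), for 0.1 s.
3. first pass: the near right knob is turned about halfway (value of joint knob_nr above 1 rad), for 0.1 s.
4. first pass: the far left knob is turned about halfway (value of joint knob_fl above 1 rad), for 0.1 s.
5. second pass: the near left knob is turned fully home (value of joint knob_nl above 2.42 rad), for 0.1 s.
6. second pass: the far right knob is turned fully home (value of joint knob_fr above 2.42 rad), for 0.1 s.
7. second pass: the near right knob is turned fully home (value of joint knob_nr above 2.42 rad), for 0.1 s.
8. second pass: the far left knob is turned fully home (value of joint knob_fl above 2.42 rad), for 0.1 s.
9. the starter knob is pulled out (value of joint pull above 0.009 m), for 0.2 s.
At the end, for the whole second after the job is handed in: All four knobs fully home (above 2.42 rad of 2.6), the starter knob back at rest (below 3 mm) after its pull (above 9 mm), every pail that is present hanging still by the handle on a hook of its own, the strap resting on the prong between its tip and the bar, the pail upright within 0.4 rad (value of joint each of knob_nl, knob_fr, knob_nr, knob_fl above 2.42 rad and value of joint pull below 0.003 m and ((x of pail0_loop in the frame of hook0 between -0.03 and 0.035 m and y of pail0_loop in the frame of hook0 between -0.015 and 0.015 m and z of pail0_loop in the frame of hook0 between -0.008 and 0.012 m) or (x of pail0_loop in the frame of hook1 between -0.03 and 0.035 m and y of pail0_loop in the frame of hook1 between -0.015 and 0.015 m and z of pail0_loop in the frame of hook1 between -0.008 and 0.012 m) or (x of pail0_loop in the frame of hook2 between -0.03 and 0.035 m and y of pail0_loop in the frame of hook2 between -0.015 and 0.015 m and z of pail0_loop in the frame of hook2 between -0.008 and 0.012 m)) and contact force between each of pail0, pail1, pail2 and rack above 0.3 N and angle between each of pail0, pail1, pail2's own z axis and vertical below 0.4 rad and linear speed of each of pail0, pail1, pail2 below 0.05 m/s and ((x of pail1_loop in the frame of hook0 between -0.03 and 0.035 m and y of pail1_loop in the frame of hook0 between -0.015 and 0.015 m and z of pail1_loop in the frame of hook0 between -0.008 and 0.012 m) or (x of pail1_loop in the frame of hook1 between -0.03 and 0.035 m and y of pail1_loop in the frame of hook1 between -0.015 and 0.015 m and z of pail1_loop in the frame of hook1 between -0.008 and 0.012 m) or (x of pail1_loop in the frame of hook2 between -0.03 and 0.035 m and y of pail1_loop in the frame of hook2 between -0.015 and 0.015 m and z of pail1_loop in the frame of hook2 between -0.008 and 0.012 m)) and distance between each of pail1_loop, pail2_loop and pail0_loop above 0.06 m and ((x of pail2_loop in the frame of hook0 between -0.03 and 0.035 m and y of pail2_loop in the frame of hook0 between -0.015 and 0.015 m and z of pail2_loop in the frame of hook0 between -0.008 and 0.012 m) or (x of pail2_loop in the frame of hook1 between -0.03 and 0.035 m and y of pail2_loop in the frame of hook1 between -0.015 and 0.015 m and z of pail2_loop in the frame of hook1 between -0.008 and 0.012 m) or (x of pail2_loop in the frame of hook2 between -0.03 and 0.035 m and y of pail2_loop in the frame of hook2 between -0.015 and 0.015 m and z of pail2_loop in the frame of hook2 between -0.008 and 0.012 m)) and distance between pail2_loop and pail1_loop above 0.06 m); the robot touches nothing.
It fails at once if a knob is turned well past halfway (1.9 rad) before the first pass over all four knobs is done ((value of joint knob_nl above 1.9 rad and value of joint any of knob_fr, knob_nr, knob_fl below 1 rad) or (value of joint knob_fr above 1.9 rad and value of joint any of knob_nl, knob_nr, knob_fl below 1 rad) or (value of joint knob_nr above 1.9 rad and value of joint any of knob_nl, knob_fr, knob_fl below 1 rad) or (value of joint knob_fl above 1.9 rad and value of joint any of knob_nl, knob_fr, knob_nr below 1 rad)).
It fails at once if the jar, the tin or the spare heel is moved by more than 3 cm (distance of any of glue_jar, heel, dye_tin from where it was at the start of the episode above 0.03 m).
It fails at once if the starter knob is pulled out before all four knobs are fully home (value of joint pull above 0.009 m and value of joint any of knob_nl, knob_fr, knob_nr, knob_fl below 2.3 rad).
Of pail0, pail1, pail2 only 1 to 3 are there at a start; the rules pass over those that are not, and their reading is None.
At some moment in a run one of pail0, pail1, pail2 may be knocked a few centimetres aside while the robot is not near it.
It also fails if it takes over 210 s, if anything falls off the work surface, if the arm or the gripper's body presses on something with over 40 N, if the wrist force passes 120 N, or if a joint passes its speed limit or range.

## Working session

There is one attempt and no reset: what is moved stays moved. The work goes in short steps, each a Python script; the robot and the scene stay as the last script left them, time stands still between calls to the robot, and variables do not carry over. Pictures are saved under pics/ and viewed, at most 14 in all, crops included, and the job is handed in when it is done.

```bash
ls; mkdir -p pics; python3 - <<'E'
from workcell import manip, eoat, kin, sense, eyes, job, finder
import cv2,numpy as np
s=sense();print(s['clock'],s['tcp_pos'],s['tcp_rot'],s['width'])
for n in('scene','top'):
    p=eyes.get_image(n);cv2.imwrite(f'pics/{n}0.png',cv2.resize(p['image'][:,:,::-1],(800,600)))
    print(n,p['fx'],p['fy'],p['cx'],p['cy'],p['D'],p['origin'],p['attitude'],(p['range_z']>0).mean())
    for l in('press','pail0','rack','pull_grip','glue_jar','heel','dye_tin','knob_nl_grip'):
        print(l,[(round(d['score'],2),d['extent']) for d in finder.look_for(l,p)])
print(sense()['clock'])
E
```

```text
pics
workcell.py
0.0 [0.26641859 0.59219314 0.2134007 ] [[-9.11947888e-01  4.10304934e-01 -9.54242886e-04]
 [ 4.10306025e-01  9.11946084e-01 -1.81841073e-03]
 [ 1.24115170e-04 -2.04982743e-03 -9.99997891e-01]] 0.9993330057331063
scene 401.97614351855475 401.97614351855475 259.8856187751724 189.6836082154604 [0.04563548 0.         0.         0.         0.        ] [ 1.09167748 -0.10340873  1.01388194] [[ 0.24042602  0.82800275 -0.5065637 ]
 [ 0.97065724 -0.20748301  0.12155381]
 [-0.00445647 -0.52092442 -0.85359117]] 0.9959716796875
press [(0.94, [221.8, 159.1, 91.1, 88.5])]
pail0 [(0.65, [140.5, 166.2, 29.9, 36.2]), (0.56, [266.4, 253.6, 26.7, 32.8]), (0.47, [265.5, 155.4, 13.5, 17.4])]
rack [(0.79, [323.3, 101.0, 78.7, 129.5]), (0.24, [143.6, 166.9, 25.0, 32.2])]
pull_grip [(0.7, [173.7, 222.1, 14.4, 11.1]), (0.53, [279.2, 136.6, 28.9, 23.1]), (0.36, [326.8, 103.2, 77.8, 129.6]), (0.32, [143.5, 166.1, 26.8, 31.5])]
glue_jar [(0.95, [266.3, 254.9, 23.1, 30.6])]
heel [(0.68, [281.8, 135.4, 27.0, 25.3]), (0.36, [172.3, 218.9, 15.7, 16.4])]
dye_tin [(0.67, [208.7, 275.4, 25.9, 29.5])]
k
[... 197 characters left out ...]
1677  0.01899778 1.21525871] [[-0.01943989 -0.98137534  0.19111391]
 [-0.99974697  0.01691643 -0.01482681]
 [ 0.01131771 -0.19135378 -0.98145588]] 0.996002197265625
press [(0.55, [208.3, 175.8, 73.0, 71.4])]
pail0 [(0.69, [324.6, 234.0, 28.3, 22.8])]
rack [(0.8, [86.9, 155.9, 109.9, 113.9]), (0.2, [326.2, 235.9, 26.8, 21.3])]
pull_grip [(0.29, [253.3, 175.4, 9.5, 14.7])]
glue_jar [(0.61, [238.4, 131.4, 19.8, 31.3]), (0.26, [209.8, 176.4, 67.7, 69.7])]
heel [(0.9, [188.2, 255.7, 17.1, 24.7]), (0.27, [282.7, 133.2, 16.2, 22.6])]
dye_tin [(0.94, [280.3, 135.2, 18.6, 23.6])]
knob_nl_grip [(0.73, [216.7, 178.4, 7.8, 20.3]), (0.61, [223.9, 224.9, 8.7, 15.7]), (0.6, [327.0, 236.2, 27.7, 22.2])]
0.9
```

View pics/scene0.png

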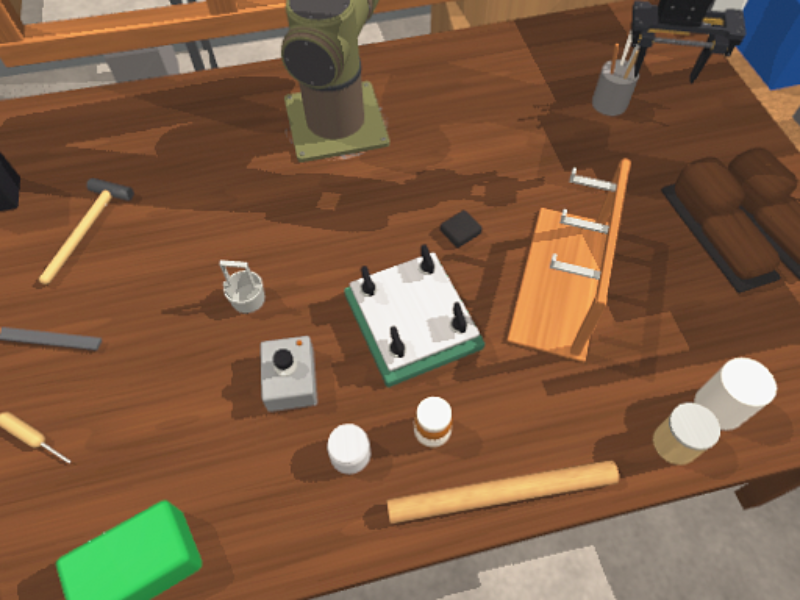

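View pics/top0.png

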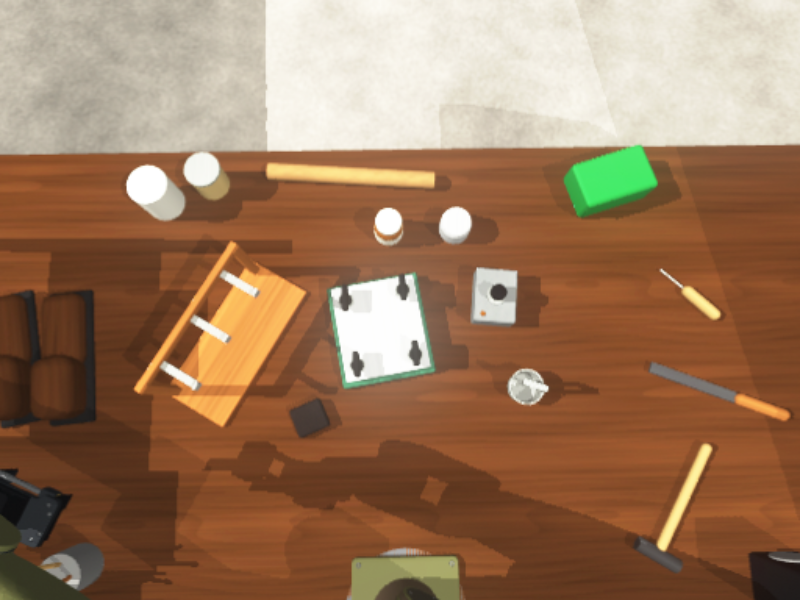

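The top view shows the press at (382,330), the starter box at (495,297), the rack at (220,335) and one pail at (526,386). The jar is at (388,226), the tin at (455,225) and the spare heel at (310,418). The scene view shows the same layout, with the pail at (242,286). Next I'll measure with depth from both views.

```bash
cat > h.py <<'E'
from workcell import manip, eoat, kin, sense, eyes, job, finder
import cv2,numpy as np
def cloud(p):
    K=np.array([[p['fx'],0,p['cx']],[0,p['fy'],p['cy']],[0,0,1]])
    v,u=np.mgrid[:384,:512]
    n=cv2.undistortPoints(np.stack([u,v],-1).reshape(-1,1,2).astype(float),K,np.array(p['D']))[:,0]
    z=p['range_z'].reshape(-1,1)
    P=np.c_[n*z,z]@np.array(p['attitude']).T+np.array(p['origin'])
    P[z[:,0]==0]=np.nan
    return P.reshape(384,512,3)
def pick(P,c,r,z0,z1):
    Q=P.reshape(-1,3); m=(np.hypot(*(Q[:,:2]-c).T)<r)&(Q[:,2]>z0)&(Q[:,2]<z1); return Q[m]
def pca(Q):
    c=Q[:,:2].mean(0); w,V=np.linalg.eigh(np.cov((Q[:,:2]-c).T)); return c,np.arctan2(V[1,1],V[0,1]),np.sqrt(w)
E
cat > m.py <<'E'
from h import *
def rows(P,u,v): return P[int(v*.64),int(u*.64)]
for n in('scene','top'):
    p=eyes.get_image(n);P=cloud(p);np.save(n+'.npy',P)
    pts={'scene':dict(pail=(242,296),box=(283,360),press=(410,310),rack=(560,270),jar=(433,408),tin=(348,438),heel=(460,228),bench=(330,250)),
     'top':dict(pail=(526,390),box=(498,292),press=(382,330),rack=(220,335),jar=(388,220),tin=(455,220),heel=(310,418),bench=(450,430))}[n]
    for k,q in pts.items(): print(n,k,rows(P,*q).round(3))
E
python3 m.py
```

```text
scene pail [ 0.415 -0.261  0.004]
scene box [ 0.612 -0.194  0.092]
scene press [0.549 0.033 0.052]
scene rack [0.603 0.267 0.175]
scene jar [0.749 0.02  0.088]
scene tin [ 0.754 -0.119  0.061]
scene heel [0.372 0.179 0.023]
scene bench [ 0.346 -0.08  -0.003]
top pail [ 0.417 -0.255  0.005]
top box [ 0.606 -0.192  0.092]
top press [0.539 0.036 0.049]
top rack [0.518 0.321 0.18 ]
top jar [0.758 0.02  0.086]
top tin [ 0.763 -0.118  0.066]
top heel [0.37  0.181 0.027]
top bench [ 0.339 -0.1   -0.001]
```

```bash
cat > m2.py <<'E'
from h import *
for n in('scene','top'):
    P=np.load(n+'.npy'); print('==',n)
    b=pick(P,[.35,-.08],.06,-.02,.02); print('bench z',np.median(b[:,2]).round(4),b[:,2].std().round(4))
    Q=pick(P,[.545,.033],.16,.042,.060); r=cv2.minAreaRect(Q[:,:2].astype(np.float32)); print('plate',np.round(r[0],4),np.round(r[1],4),round(r[2],2),np.median(Q[:,2]).round(4),len(Q))
    Q=pick(P,[.545,.033],.14,.078,.105)
    _,lab,cs=(lambda X:cv2.kmeans(X,4,None,(3,100,1e-7),10,cv2.KMEANS_PP_CENTERS))(Q[:,:2].astype(np.float32))
    for i in range(4):
        c,a,w=pca(Q[lab[:,0]==i]); print('knob',c.round(4),np.degrees(a).round(1),w.round(4),(lab==i).sum(),Q[lab[:,0]==i,2].max().round(4))
    Q=pick(P,[.61,-.193],.1,.045,.062); r=cv2.minAreaRect(Q[:,:2].astype(np.float32)); print('box',np.round(r[0],4),np.round(r[1],4),r[2],len(Q))
    Q=pick(P,[.61,-.193],.05,.084,.105); c,a,w=pca(Q); print('pull',c.round(4),w.round(4),np.median(Q[:,2]).round(4),len(Q),cv2.minEnclosingCircle(Q[:,:2].astype(np.float32)))
    Q=pick(P,[.55,.30],.25,.005,.016); r=cv2.minAreaRect(Q[:,:2].astype(np.float32)); print('foot',np.round(r[0],4),np.round(r[1],4),r[2],len(Q))
    Q=pick(P,[.55,.30],.25,.165,.205)
    np.save(n+'_rk.npy',Q); print('rk',len(Q),pca(Q))
    Q=pick(P,[.415,-.257],.07,.035,.06);  print('rim',cv2.minEnclosingCircle(Q[:,:2].astype(np.float32)),len(Q))
    Q=pick(P,[.415,-.257],.09,.10,.13); print('handle',len(Q), pca(Q) if len(Q)>3 else '', Q[:,2].max() if len(Q) else '')
p=[eyes.get_image(n) for n in('scene','top')]
cv2.imwrite('pics/c1.png',np.hstack([cv2.resize(p[0]['image'][90:240,315:415,::-1],(400,600)),cv2.resize(p[1]['image'][150:275,80:200,::-1],(400,600))]))
E
python3 m2.py
```

```text
== scene
bench z 0.0011 0.002
plate [0.5436 0.0379] [0.1927 0.171 ] 9.62 0.053 3241
knob [0.602  0.1046] -179.2 [0.0037 0.0147] 100 0.1003
knob [ 0.4937 -0.0311] -175.5 [0.0035 0.0149] 85 0.1017
knob [0.4735 0.0826] -174.3 [0.0036 0.0149] 89 0.0999
knob [ 0.6217 -0.009 ] -175.6 [0.0036 0.0151] 100 0.0995
box [ 0.6065 -0.1962] [0.0847 0.1097] 84.75401306152344 1109
pull [ 0.6076 -0.1958] [0.0081 0.0082] 0.0926 123 ((0.6066188812255859, -0.1961040496826172), 0.01593194715678692)
foot [0.5475 0.3239] [0.4505 0.4843] 77.31455993652344 4015
rk 1206 (array([0.55362466, 0.35077784]), np.float64(2.622734736996962), array([0.02821434, 0.08702017]))
rim ((0.42268770933151245, -0.24967055022716522), 0.03532562777400017) 168
handle 82 (array([ 0.42410191, -0.24843275]), np.float64(1.2313003113501866), array([0.0037499 , 0.01574651])) 0.12366090320429324
== top
bench z 0.0003 0.0023
plate [0.5463 0.0396] [0.1907 0.1697] 9.67 0.0521 2902
knob [ 0.4899 -0.0286] -176.0 [0.0036 0.0146] 71 0.0995
knob [0.5999 0.1071] 179.1 [0.0041 0.0137] 75 0.099
knob [0.4707 0.085 ] -176.8 [0.0036 0.0146] 71 0.1009
knob [ 0.6189 -0.0064] -176.9 [0.0034 0.0145] 64 0.1001
box [ 0.6065 -0.1948] [0.0847 0.1092] 84.26385498046875 804
pull [ 0.6066 -0.1941] [0.0079 0.0084] 0.092 86 ((0.6067851781845093, -0.19468407332897186), 0.01612275466322899)
foot [0.5417 0.3072] [0.4602 0.4716] 4.801273345947266 3997
rk 1252 (array([0.53993208, 0.36490459]), np.float64(2.5918193273290226), array([0.02587953, 0.08570262]))
rim ((0.4239629805088043, -0.2484089434146881), 0.03510726988315582) 94
handle 62 (array([ 0.42406682, -0.24719439]), np.float64(1.226193778560166), array([0.00292908, 0.01454333])) 0.12394527094768426
```

View pics/c1.png

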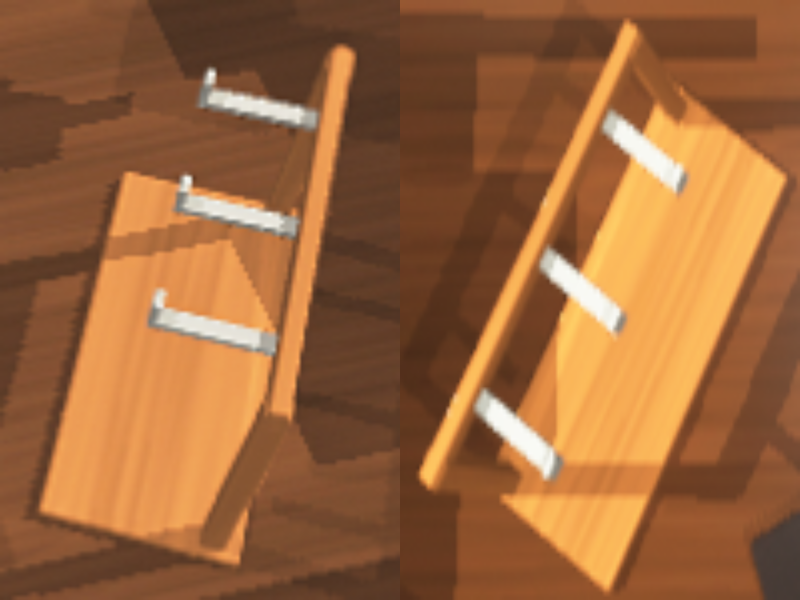

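The crop shows three level prongs with upturned tips, all pointing away from the bar. Next I'll fit the rack precisely by splitting the points on colour.

```bash
cat > m3.py <<'E'
from h import *
for n in('scene','top'):
    p=eyes.get_image(n);P=cloud(p); h=cv2.cvtColor(p['image'],cv2.COLOR_RGB2HSV); ok=np.hypot(P[...,0]-.55,P[...,1]-.33)<.25
    print('==',n)
    m=ok&(h[...,1]<60)&(P[...,2]>.165)&(P[...,2]<.205); nl,lab=cv2.connectedComponents(m.astype(np.uint8))
    for i in range(1,nl):
        Q=P[lab==i]
        if len(Q)<15: continue
        F=Q[Q[:,2]<.183]; c,a,w=pca(F); d=np.array([np.cos(a),np.sin(a)]); d*=np.sign(d[1]); t=(F[:,:2]-c)@d
        print('hook',len(Q),'c',c.round(4),'deg',np.degrees(np.arctan2(d[1],d[0])).round(1),'t',t.min().round(4),t.max().round(4),'z',np.median(F[:,2]).round(4),Q[:,2].max().round(4))
        print('   ends',(c+t.min()*d).round(4),(c+t.max()*d).round(4))
    B=P[ok&(h[...,1]>100)&(P[...,2]>.184)&(P[...,2]<.2)]; c,a,w=pca(B); r=cv2.minAreaRect(B[:,:2].astype(np.float32)); print('bar',c.round(4),np.degrees(a),np.round(r,4) if 0 else r,np.median(B[:,2]))
    B=P[ok&(h[...,1]>100)&(h[...,2]>130)&(P[...,2]>.006)&(P[...,2]<.016)]; print('foot',cv2.minAreaRect(B[:,:2].astype(np.float32)),len(B))
E
python3 m3.py
```

```text
== scene
hook 149 c [0.4495 0.3862] deg 60.2 t -0.0383 0.0373 z 0.1779 0.1974
   ends [0.4304 0.353 ] [0.468  0.4186]
hook 165 c [0.5313 0.3392] deg 59.9 t -0.0416 0.0365 z 0.1781 0.1986
   ends [0.5104 0.3032] [0.5496 0.3708]
hook 180 c [0.6124 0.2892] deg 59.7 t -0.0402 0.0383 z 0.1787 0.198
   ends [0.5921 0.2544] [0.6317 0.3222]
bar [0.5643 0.369 ] 149.15732520818403 ((0.5357003211975098, 0.34582918882369995), (0.08782514929771423, 0.3066532015800476), 59.174705505371094) 0.19015252920802395
foot ((0.5537540912628174, 0.34844446182250977), (0.3205918073654175, 0.4753416180610657), 73.18640899658203) 3662
== top
hook 122 c [0.6128 0.2935] deg 59.9 t -0.0436 0.0341 z 0.1778 0.1981
   ends [0.591  0.2558] [0.6299 0.323 ]
hook 133 c [0.5323 0.3417] deg 58.3 t -0.044 0.0349 z 0.178 0.199
   ends [0.5092 0.3043] [0.5506 0.3714]
hook 146 c [0.4509 0.39  ] deg 59.2 t -0.0427 0.0349 z 0.178 0.1973
   ends [0.429  0.3533] [0.4687 0.42  ]
bar [0.5496 0.3788] 148.32088341348847 ((0.5330386757850647, 0.3456687033176422), (0.09279327094554901, 0.30574530363082886), 58.301246643066406) 0.18908512842740044
foot ((0.5502732992172241, 0.3145802617073059), (0.32278919219970703, 0.4776826500892639), 88.83341979980469) 3736
```

```bash
cat >> h.py <<'E'
HK=np.array([.527,.333]); HY=np.radians(59.2)
PC=np.array([.5455,.0384]); PY=np.radians(9.67)
def R(psi):
    y=np.array([np.cos(psi),np.sin(psi),0]); z=np.array([0,0,-1.]); return np.c_[np.cross(y,z),y,z]
def best(pos,psi):
    o=[]
    for k in(-1,0,1):
        q=kin.solve_ik(np.array(pos),R(psi+k*np.pi))
        if q is not None:o.append((abs(q[5]),k,q))
    _,k,q=min(o,key=lambda t:t[0]); return psi+k*np.pi,q
def pail():
    r=[]
    for n in('scene','top'):
        P=cloud(eyes.get_image(n)); m=P.reshape(-1,3)
        Q=pick(P,[.424,-.248],.12,.105,.13)
        if len(Q)<20: continue
        c,a,w=pca(Q); r.append([*c,a%np.pi,len(Q),Q[:,2].max()])
    print(np.round(r,4)); return np.mean(np.array(r)[:,:3],0)
E
cat > a1.py <<'E'
from h import *
s=sense(); p=s['tcp_pos']; manip.move_l([p[0],p[1],.36],velocity=.3)
x,y,a=pail()
psi,q=best([x,y,.2],a); print(psi,q); manip.movep([x,y,.25],R(psi))
x,y,a2=pail(); psi+=a2-a
manip.movep([x,y,.2],R(psi)); manip.move_l([x,y,.088],velocity=.15)
eoat.clamp(15); s=sense(); print(s['width']*95,s['grip_force'],s['contact_force'])
manip.move_l([x,y,.32],velocity=.2); s=sense(); print(s['width']*95,s['grip_force'],s['contact_force'],s['clock'])
E
python3 a1.py
```

```text
[[ 0.4239 -0.2482  1.2224 75.      0.1233]
 [ 0.4239 -0.2476  1.2279 61.      0.1223]]
-1.916436542270704 [-6.38515062e-01 -2.27218291e-01  2.01230066e+00 -4.44089210e-16
  1.35651029e+00  1.27792148e+00]
[[ 0.4237 -0.2489  1.2191 71.      0.123 ]]
46.7533300464634 14.94947075843811 [ 1.1541913  -0.05890075 -0.53459583]
47.357015772410016 14.949759542942047 [-0.13672824  0.27896777 -1.23104482] 8.4083
```

```bash
cat > a2.py <<'E'
from h import *
d=np.array([np.cos(HY),np.sin(HY)])
f=HK-.1*d; psi,q=best([*f,.3],HY+np.pi/2); print(psi,q)
manip.movep([*f,.32],R(psi)); manip.move_l([*f,.187],velocity=.2)
s=sense(); print(s['width']*95,s['contact_force'])
g=HK-.001*d
manip.move_l([*g,.187],velocity=.08); print(sense()['contact_force'])
manip.move_l([*g,.152],velocity=.05); print(sense()['contact_force'])
p=eyes.get_image('scene'); cv2.imwrite('pics/hang1.png',cv2.resize(p['image'][90:240,300:440,::-1],(560,600)))
E
python3 a2.py
```

```text
-0.5375614096142534 [ 3.78864787e-01 -1.69414132e-01  1.79671579e+00 -4.44089210e-16
  1.51429100e+00  9.16426197e-01]
46.7916551901679 [-0.11519367  0.65302443 -0.72202709]
[ 0.16968181 -0.38378724 -1.82232111]
[-0.46376999  0.27180906 -1.33859427]
```

View pics/hang1.png

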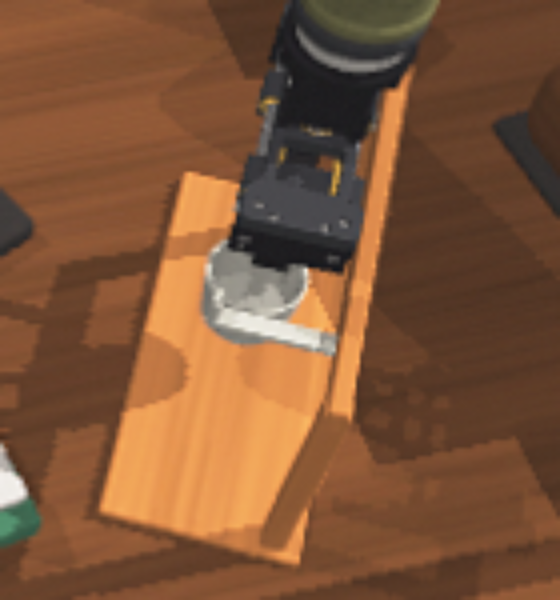

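The gripper holds the pail at the middle hook (about 270,250 in the crop), with nothing in the way. I'll lower it to contact, release and retreat.

```bash
cat > a3.py <<'E'
from h import *
p=sense()['tcp_pos']; print(p)
for i in range(6):
    p[2]-=.0007; manip.move_l(p,velocity=.02); f=sense()['contact_force']; print(p[2],f.round(2) if hasattr(f,'round') else f)
    if f[2]>1.0: break
eoat.release(); manip.move_l([p[0],p[1],.33],velocity=.15)
manip.movep([.33,.0,.35],R(PY+np.pi/2-np.pi))
for n,w in(('scene',(90,240,300,440)),('top',(150,275,80,200))):
    q=eyes.get_image(n);P=cloud(q); cv2.imwrite(f'pics/hung_{n}.png',cv2.resize(q['image'][w[0]:w[1],w[2]:w[3],::-1],(400,420)))
    cv2.imwrite(f'pics/all_{n}.png',q['image'][:,:,::-1])
    Q=pick(P,HK,.06,.1795,.19); print(pca(Q),len(Q),np.median(Q[:,2]))
a=[cv2.imread(f'pics/hung_{n}.png') for n in('scene','top')]; b=[cv2.resize(cv2.imread(f'pics/all_{n}.png'),(400,180*1)) for n in('scene','top')]
cv2.imwrite('pics/h2.png',np.vstack([np.hstack(a),np.hstack(b)])); print(sense()['clock'])
E
python3 a3.py
```

```text
[0.52670288 0.33226926 0.15230984]
0.15160983862963873 [ 0.04 -0.83 -1.7 ]
0.15090983862963872 [ 0.45  0.35 -1.04]
0.15020983862963871 [-0.71 -0.57  1.18]
(array([0.53721887, 0.34708935]), np.float64(1.070790818257729), array([0.01560807, 0.0277319 ])) 160 0.18271598503184572
(array([0.53973448, 0.35364896]), np.float64(1.1255076077444561), array([0.01661576, 0.02759374])) 165 0.18353991157963612
17.9083
```

View pics/h2.png

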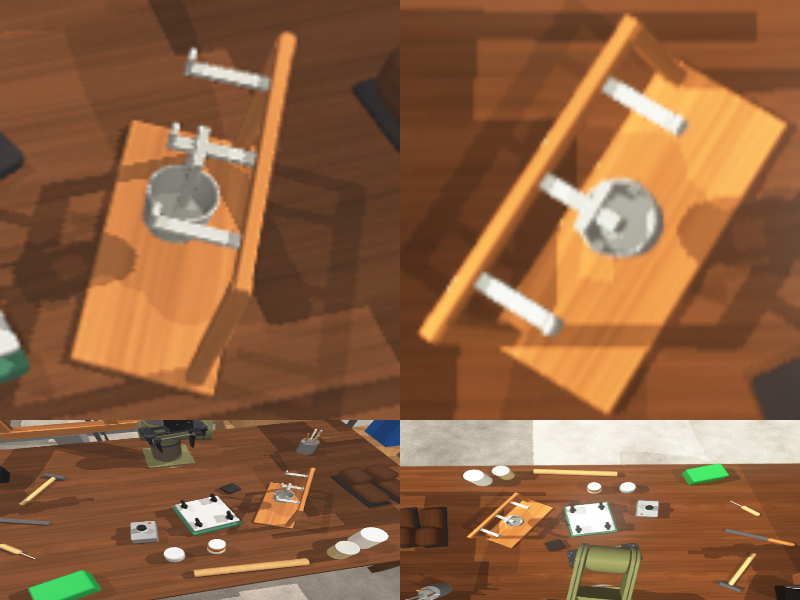

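The pail's strap lies across the middle prong, at about (200,150) in the left crop. No other pail is on the bench and the bystanders haven't moved. Next is the first pass on the knobs.

```bash
cat >> h.py <<'E'
KN={'nl':(-.066,.058),'fr':(.066,-.058),'nr':(-.066,-.058),'fl':(.066,.058)}
def turn(k,t0,t1,z=.068):
    c,s=np.cos(PY),np.sin(PY); x,y=PC+np.array([[c,-s],[s,c]])@KN[k]
    o=[]
    for h in(-1,0,1,2):
        psi=PY-t0+np.pi/2+h*np.pi
        a=kin.solve_ik(np.array([x,y,z]),R(psi)); b=kin.solve_ik(np.array([x,y,z]),R(psi-t1+t0))
        if a is None or b is None: continue
        for k2 in(-1,0,1):  # last joint one turn on
            b2=np.array(b); b2[5]+=2*np.pi*k2
            if abs(abs(b2[5]-a[5])-(t1-t0))<.05 and max(abs(a[5]),abs(b2[5]))<2.8: o.append((max(abs(a[5]),abs(b2[5])),psi,np.array(a),b2))
    m,psi,a,b=min(o,key=lambda t:t[0])
    manip.movep([x,y,.16],R(psi)); manip.move_l([x,y,z],velocity=.2)
    eoat.clamp(25); w=sense()['width']*95
    q=np.array(sense()['joint_positions']); d=b[5]-a[5]; n=4
    for i in range(1,n+1):
        q2=a.copy(); q2[5]=a[5]+d*i/n; manip.move_j(q2)
    s=sense(); r=s['tcp_rot']; ang=(PY+np.pi/2-np.arctan2(r[1][1],r[0][1]))%np.pi
    print(k,'w',round(w,1),round(s['width']*95,1),'q6',a[5].round(2),b[5].round(2),'theta mod pi',ang.round(3),'M',np.round(s['moment'],2),'F',np.round(s['contact_force'],1),round(s['clock'],1))
    eoat.release(); manip.move_l([x,y,.16],velocity=.25)
E
cat > k1.py <<'E'
from h import *
import sys
turn('nl',.09,1.35)
E
python3 k1.py
```

```text
nl w 11.9 11.6 q6 -1.58 -0.32 theta mod pi 1.351 M [ 0.86  0.64 -0.1 ] F [-3.2  5.1  2.6] 23.8
```

```bash
cat > k2.py <<'E'
from h import *
turn('fr',.1,1.35);turn('nr',.09,1.35);turn('fl',.17,1.35)
manip.movep([.33,0,.35],R(PY-np.pi/2))
for n in('scene','top'):
    P=cloud(eyes.get_image(n)); c,s=np.cos(PY),np.sin(PY)
    for k in KN:
        Q=pick(P,PC+np.array([[c,-s],[s,c]])@KN[k],.035,.078,.105)
        if len(Q)>20:
            cc,a,w=pca(Q); print(n,k,cc.round(4),'theta',round(float((PY-a)%np.pi),2),len(Q))
E
python3 k2.py
```

```text
fr w 12.1 11.9 q6 -1.74 -0.49 theta mod pi 1.35 M [ 0.59  0.64 -0.07] F [-2.4  4.5  2.8] 30.4
nr w 11.7 11.8 q6 -1.82 -0.56 theta mod pi 1.351 M [ 0.84  0.68 -0.11] F [-4.1  4.5  3.5] 37.0
fl w 11.8 11.7 q6 -1.48 -0.3 theta mod pi 1.348 M [ 0.78  0.57 -0.05] F [-2.9  5.6  2.2] 43.2
scene nl [0.4724 0.0824] theta 1.36 109
scene fr [ 0.6218 -0.0091] theta 1.37 114
scene nr [ 0.4918 -0.0305] theta 1.35 115
scene fl [0.6022 0.1048] theta 1.36 114
top nl [0.4706 0.0849] theta 1.37 72
top fr [ 0.6191 -0.0068] theta 1.35 73
top nr [ 0.4898 -0.0285] theta 1.35 69
top fl [0.5999 0.1072] theta 1.33 75
```

All four knobs read about 1.35 rad. Now the second pass.

```bash
cat > k3.py <<'E'
from h import *
for k in('nl','fr','nr','fl'): turn(k,1.35,2.56)
manip.movep([.33,0,.35],R(PY-np.pi/2))
for n in('scene','top'):
    P=cloud(eyes.get_image(n)); c,s=np.cos(PY),np.sin(PY)
    for k in KN:
        Q=pick(P,PC+np.array([[c,-s],[s,c]])@KN[k],.035,.078,.105)
        if len(Q)>20:
            cc,a,w=pca(Q); print(n,k,cc.round(4),'theta',round(float((PY-a)%np.pi),2),len(Q))
    Q=pick(P,[.607,-.195],.05,.084,.105); print('pull',Q[:,:2].mean(0),np.median(Q[:,2]),len(Q))
E
python3 k3.py
```

```text
nl w 11.6 12.0 q6 -0.32 0.89 theta mod pi 2.56 M [ 0.19  2.59 -0.07] F [-15.3   0.8  12.5] 51.4
fr w 11.6 11.6 q6 -0.49 0.72 theta mod pi 2.56 M [ 0.09  2.46 -0.05] F [-14.5   0.8  10.3] 58.0
nr w 11.9 11.7 q6 -0.56 0.65 theta mod pi 2.56 M [ 0.15  2.65 -0.09] F [-15.6   1.7  14.2] 64.5
fl w 12.0 12.0 q6 -0.3 0.91 theta mod pi 2.56 M [ 0.09  2.36 -0.08] F [-14.5   0.8  10.1] 70.8
scene nl [0.472  0.0825] theta 2.56 109
scene fr [ 0.6213 -0.0093] theta 2.56 121
scene nr [ 0.4919 -0.0312] theta 2.56 110
scene fl [0.6019 0.1049] theta 2.55 119
pull [ 0.60757059 -0.19570792] 0.09268596824672926 123
top nl [0.4708 0.085 ] theta 2.54 68
top fr [ 0.6193 -0.0062] theta 2.56 68
top nr [ 0.4897 -0.0284] theta 2.55 70
top fl [0.6    0.1071] theta 2.55 70
pull [ 0.60682487 -0.19432171] 0.0914738495774372 86
```

```bash
cat > p.py <<'E'
from h import *
x,y=.6067,-.195
psi,q=best([x,y,.064],PY+np.pi/2); print(q)
manip.movep([x,y,.16],R(psi)); manip.move_l([x,y,.0645],velocity=.15)
eoat.clamp(40); s=sense(); print(s['width']*95,np.round(s['contact_force'],1))
manip.move_l([x,y,.0775],velocity=.03); s=sense(); print(s['tcp_pos'],s['width']*95,np.round(s['contact_force'],1))
manip.dwell(.5)
for n in('scene','top'):
    Q=pick(cloud(eyes.get_image(n)),[x,y],.02,.07,.125); print(n,len(Q))
manip.dwell(.5); s=sense(); print(np.round(s['contact_force'],1),s['clock'])
manip.move_l([x,y,.0655],velocity=.05); eoat.release(); manip.move_l([x,y,.2],velocity=.2)
manip.movep([.33,0,.35],R(PY-np.pi/2))
for n in('scene','top'):
    im=eyes.get_image(n);P=cloud(im)
    Q=pick(P,[x,y],.05,.084,.11); print('pull',Q[:,:2].mean(0),np.median(Q[:,2]),len(Q)); cv2.imwrite(f'pics/end_{n}.png',im['image'][:,:,::-1])
    Q=pick(P,HK,.015,.181,.19); print('strap',len(Q),np.median(Q[:,2]))
cv2.imwrite('pics/end.png',cv2.resize(np.hstack([cv2.imread(f'pics/end_{n}.png') for n in('scene','top')]),(800,300)))
print(sense()['clock'],sense()['contact_force'])
E
python3 p.py
```

```text
[-3.95190865e-01  2.29563589e-01  1.79631737e+00 -4.44089210e-16
  1.11571169e+00  1.00683212e+00]
31.069801404019334 [-0.5  4.6  2.2]
[ 0.60624604 -0.19336338  0.07569513] 31.021225287278735 [ 3.   4.6 -6.2]
scene 126
top 0
[ 2.9  5.6 -6.3] 79.0
pull [ 0.60788605 -0.19554472] 0.09285469877303154 125
strap 3 0.18115291673624534
pull [ 0.60682545 -0.19425699] 0.09198379724565098 86
strap 1 0.18176439684243872
82.8417 [ 0.05936166 -0.93901498  0.11128975]
```

View pics/end.png

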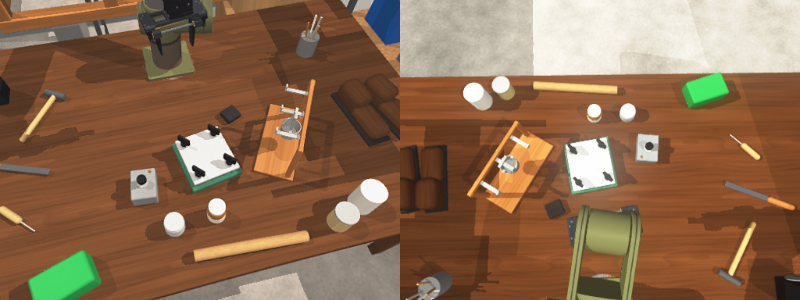

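The overview shows the pail still on the rack near (290,126). The pull force was about 6 N, which matches roughly 12 mm. I'll do one more pull right to the stop to be sure, then check the hung pail close up.

```bash
cat > p2.py <<'E'
from h import *
x,y=.6067,-.195
psi,q=best([x,y,.064],PY+np.pi/2)
manip.movep([x,y,.16],R(psi)); manip.move_l([x,y,.0645],velocity=.15)
eoat.clamp(40); s=sense(); z0=s['tcp_pos'][2]
for dz in(.013,.0145,.016,.017):
    manip.move_l([x,y,.0645+dz],velocity=.03); s=sense(); print(dz,s['tcp_pos'][2]-z0,np.round(s['contact_force'],1))
    if s['contact_force'][2]<-11: break
manip.dwell(1.)
manip.move_l([x,y,.0655],velocity=.05); eoat.release(); manip.move_l([x,y,.2],velocity=.2)
manip.movep([.33,0,.35],R(PY-np.pi/2)); manip.dwell(.5)
a=[]
for n,w in(('scene',(90,240,300,440)),('top',(150,275,80,200))):
    im=eyes.get_image(n);P=cloud(im)
    Q=pick(P,[x,y],.05,.084,.11); print('pull',np.median(Q[:,2]))
    a.append(cv2.resize(im['image'][w[0]:w[1],w[2]:w[3],::-1],(400,420)))
cv2.imwrite('pics/e2.png',np.hstack(a)); print(sense()['clock'])
E
python3 p2.py
```

```text
0.013 0.011315227123293373 [ 3.6  4.9 -6.6]
0.0145 0.012682410021508134 [ 3.5  4.9 -6.8]
0.016 0.013990461627822567 [ 2.8  4.3 -7.5]
0.017 0.014156257765980784 [  5.9   4.  -10.7]
pull 0.09251635204594005
pull 0.09201124591295096
92.8417
```

View pics/e2.png

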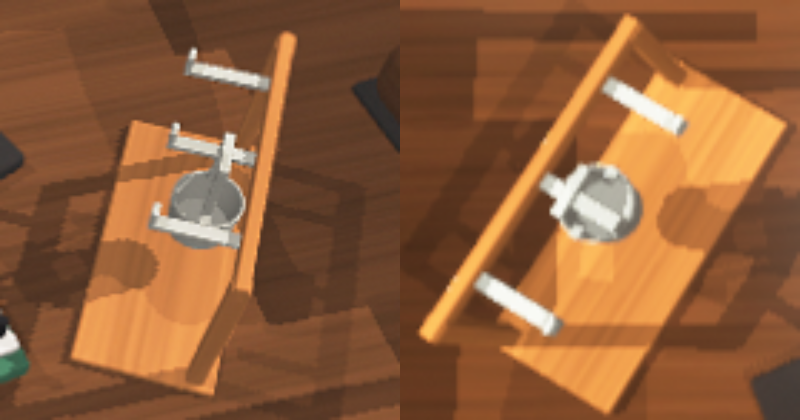

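The pail was knocked along its prong towards the bar, to about (228,150) in the scene crop. I'll measure where the strap now rests.

```bash
python3 - <<'E'
from h import *
c,s=np.cos(HY),np.sin(HY)
for i in range(2):
  for n in('scene','top'):
    Q=pick(cloud(eyes.get_image(n)),HK,.06,.172,.195); L=(Q[:,:2]-HK)@np.array([[c,-s],[s,c]])
    m=(abs(L[:,1])>9)|((abs(L[:,1])>.009)&(abs(L[:,1])<.03)&(L[:,0]<.04)); A=L[m]
    print(n,len(A),A.mean(0).round(4),A.min(0).round(4),A.max(0).round(4),'left x',A[A[:,1]>0,0].mean().round(4),'right x',A[A[:,1]<0,0].mean().round(4),Q[m,2].mean().round(4))
  manip.dwell(1)
E
```

```text
scene 46 [ 0.0176 -0.0089] [-0.0052 -0.0281] [0.0237 0.0202] left x 0.0148 right x 0.0189 0.181
top 41 [ 0.0194 -0.0075] [ 0.0149 -0.0276] [0.0254 0.0185] left x 0.0189 right x 0.0197 0.1817
scene 42 [ 0.0182 -0.0092] [-0.0029 -0.0275] [0.0236 0.0209] left x 0.0166 right x 0.0189 0.1808
top 41 [ 0.0196 -0.0075] [ 0.014  -0.0277] [0.0254 0.0186] left x 0.0191 right x 0.0198 0.1813
```

The strap sits at x = +19 mm, y = -4 mm and z of about 0 in the hook's frame. That is still and inside the limits, so I'm handing in.

```bash
python3 -c "
from h import *
print(job.sign_off(), sense()['clock'])"
```

```text
the job is handed in; nothing more can be done
the job is handed in; nothing more can be done
```

The job is handed in, verdict not shown: all four knobs went home in star order over two passes (about 2.55 rad), I then pulled the starter twice (about 11–12 mm, then fully out to 14 mm) and it sprang back each time, and the only pail found hangs still on the middle hook, about 19 mm towards the bar from where I hung it but within limits.

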